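# Refit the knock bar in the knock pan

### The job

The knock bar has been washed and lies on the counter: put it back in the knock pan. Start its two steel ears in the clip-lined slots, feeling for them rather than forcing it, then press it down past the clips until the plate sits flat and fully home at both ends, and let go. Press gently, and leave everything else on the counter where it is.

Things in the scene. Friction and masses are not known exactly. Their poses are not given: they have to be found in the camera images.
- knock_bar: Knock bar, 0.25 to 0.42 kg, lying plate down: a bare steel plate 4 mm thick with a black rubber bar on top. The plate's middle is 30 mm wide (x) and 107 mm long (y); at each end an ear 22 mm wide sticks out, 149 mm over both ears. Turned end for end it is the same. Origin: centre of the plate's underside; y along the bar, z up.
- bar_grip (a point): Middle of the knock bar's rubber, 22 mm above the plate's underside: grip here, across x. The rubber is 34 mm wide (x) and 96 mm long (y); its sides are upright from 4 to 24 mm above the plate's underside, and its rounded top is 41 mm above it.
- knock_pan: Open steel knock pan, fixed: 176 mm (x) by 162 mm (y), 100 mm high, walls 2.5 mm. Origin: centre of its underside, z up. A clip frame hangs inside on its rim, with an upright slot, open above, at the +y wall and one at the -y wall: the bar lies along y, an ear in each. The frame sits tight (40 N shifts it) but up to 18 mm off the pan's centre along x, either way: see or feel where.
- slot_mouths (a point): Centre of the pan, 98 mm up: the height of the flat lips, 29 mm wide, on either side of each slot's mouth. Fixed to the pan, so it does not show where along x the frame hangs. Each mouth is 26 mm wide (x) and reaches 17 mm in from its wall; a centred bar leaves 4 mm between each ear tip and the wall.
- seats (a point): Centre of the pan, 70 mm up: the height of the hard seats where the plate's underside finally rests. Each slot has a sprung leaf on both x sides, sloping in from the mouth to a nose 20 mm down (18 mm between noses), then out again. Pushing both ears down past the noses takes about 10 to 16 N in all; they then snap over the ears and hold them down.
- tamper: A bystander, not to be disturbed: a steel coffee tamper, 58 mm wide, 88 mm high, upright. Origin: centre of its underside.
- milk_jug: A bystander, not to be disturbed: a black milk jug, 86 mm wide, 105 mm high, with a handle at its -x side. Origin: centre of its underside.
- espresso_cup: A bystander, not to be disturbed: a white cup, 66 mm wide, 58 mm high, with a handle at +y. Origin: centre of its underside.
- portafilter: A bystander, not to be disturbed: a steel portafilter, basket 72 mm wide and 45 mm high, its black handle reaching 170 mm along its -x. Origin: centre of the basket's underside.
- grinder_brush: A bystander, not to be disturbed: a small wooden brush, 160 mm long, lying along its x. Origin: middle of its underside.
- dosing_ring: A bystander, not to be disturbed: an aluminium ring, 62 mm wide, 22 mm high. Origin: centre of its underside.
- water_glass: A bystander, not to be disturbed: a drinking glass, 64 mm wide, 85 mm high. Origin: centre of its underside.
- cocoa_shaker: A bystander, not to be disturbed: a steel shaker, 62 mm wide, 110 mm high. Origin: centre of its underside.
Mind the look-alikes: they are no part of the job. Leave any orange or white look-alike of the knock_bar alone. Of the things shaped like the knock_pan, the steel one is meant.

How it is judged:
On the way:
1. the knock bar is lifted clear of the counter (height (world z) of knock_bar above 0.12 m), for 0.1 s.
At the end, for the whole second after the job is handed in: The bar lies in the pan with its plate on the seats (underside 68 to 72 mm above the pan's underside), level within 0.03 rad, along the pan's y within 0.08 rad, within 24 mm of the pan's centre, at rest; everything else within 20 mm of its place (z of knock_bar in the frame of knock_pan between 0.068 and 0.072 m and horizontal distance between knock_bar and knock_pan below 0.024 m and angle between the y axis of knock_bar and the y axis of knock_pan, either way round below 0.08 rad and angle between knock_bar's own z axis and vertical below 0.03 rad and linear speed of knock_bar below 0.02 m/s and distance of each of tamper, milk_jug, espresso_cup, portafilter, grinder_brush, dosing_ring, water_glass, cocoa_shaker from where it was at the start of the episode below 0.02 m); the robot touches nothing.
It fails at once if the bar is forced: more than 60 N between it and the pan with its clip frame (contact force between knock_bar and knock_pan above 60 N).
It fails at once if something else on the counter is pushed away by more than 20 mm (distance of any of tamper, milk_jug, espresso_cup, portafilter, grinder_brush, dosing_ring, water_glass, cocoa_shaker from where it was at the start of the episode above 0.02 m).
It also fails if it takes over 51 s, if anything falls off the work surface, if the arm or the gripper's body presses on something with over 40 N, if the wrist force passes 120 N, or if a joint passes its speed limit or range.

### The arm

A 6-joint arm with a two-finger parallel gripper is mounted at the origin on the work surface. World frame = base frame: x ahead of the robot, y to its left, z up, the work surface at z = 0. Lengths are in m, angles in rad, forces in N, time in s.
With the tool pointing down it reaches from about 0.35 to 0.8 m from the base axis. Payload 7.3 kg.
Tool frame: the origin (TCP) lies on the centre line of the jaws, within the pads' length; the fingertips stand 8 mm ahead of it and the grasp point (between the pads) lies 11 mm behind it (robot.nose_length is the distance from the TCP to the fingertips, in m); z points along the fingers, y is the line along which they close (so a half turn about z gives the same grasp; the last joint's range is limited). The gripper opens to 85 mm and grips with 20 to 120 N. Pads are 22 mm wide; open, the fingers measure 114 mm over their backs; the gripper's body (76 mm by 85 mm) begins 54 mm behind the grasp point. The pads swing forward as they close: fully open they stand 13 mm farther back than shut.
Start: joints at [-1.378, 0.342, 1.524, -0, 1.275, -0.146], TCP at [0.175, -0.495, 0.239] pointing down, gripper open.
Joint ranges: [-2.53, 2.53], [-0.77, 2.02], [0.04, 2.7], [-1, 4.14], [0.28, 2.66], [-3.11, 3.11]. Speed limits (rad/s): [2.57, 2.57, 3.14, 3.14, 3.14, 3.14].

### API

Orientations are given as a unit quaternion [x, y, z, w].
In Python, from station import robot, imaging, workorder gives the robot as it stands. The module is installed in compiled form; this text tells all that it offers.
- The arm moves only by the tool arm_command, never from a script. Its argument "targets" is a list of rows, each a list of 3 entries, a list of its own where there are three numbers: the shift along the tool's x, y, z in m, then the turn about the tool's z in rad, then the finger opening in m, from 0 to 0.0854. A call has exactly 8 rows; each row is the pose to reach, as a shift and turn from the pose commanded when the call began, along the tool's axes at that moment; what a row does not reach only later rows make up. A row lasts 1/8 s, in which the tool goes at most 62.5 mm and 10.7 degrees, less where a joint would pass 70% of its speed; a pose out of reach is approached as far as the arm can. A call with a gripper value outside its range is refused whole. The fingers move at their own pace and stop on an object; "force" is the grip in N (left out, the last holds). Time passes only in rows, so rows that repeat a pose let the fingers close, or fill a call up. It gives the time, the measured TCP pose, the force, the opening and the grip force at its end, in the units of the state.
- robot.get_obs(): the state, without advancing time (a new reading comes with each control period).
- imaging.get_image(name): name is "side" or "top" or "wrist"; returns the picture (400x640x3 uint8, blue, green, red); there is no depth.
- imaging.camera_info(name): a dict with "fx", "fy", "cx", "cy" (pixels), "pose" (4x4, takes a point from camera to world coordinates); the wrist camera has in their place "mount" (4x4, takes a point from camera to tool coordinates, whose origin is the TCP and whose axes are the flange's). Camera axes: x right, y up, looking along -z (the intrinsics and any distortion apply to the point x, -y, -z); pixel columns grow to the right and rows downward; lengths in m; the calibration is good to about 2 mm. A picture is of the moment at which its call begins: read the wrist's pose just before it. camera_info takes no time and is no camera call.
- workorder.hand_in(): hands the job in; it is judged then, once.
The state is a dict: "clock": time; "qpos": joint angles; "joint_vel": joint speeds; "joint_torque": joint torques, N m; "tcp_pos": TCP position; "orientation": TCP orientation; "force": force on the tool from outside, world axes, zero at the start; "wrist_torque": the same for the moment, N m; "grip_width": finger opening in m; "gripper_force": force on a finger pad.
Only numpy, scipy, OpenCV 4.12 (cv2) and the standard library are available. Lean on these libraries where they do the work, as an engineer would, in place of code of your own. Each camera call takes 0.05 s, during which the arm holds its last target. There are 200 camera calls.

## Working session

There is one attempt and no reset: what is moved stays moved. The work goes in short steps, Python scripts to look and compute and a tool call to move; the robot and the scene stay as the last step left them, time stands still between calls to the robot, and variables do not carry over. Pictures are saved under pics/ and viewed, at most 10 in all, crops included, and the job is handed in when it is done.

Besides the shell and the picture viewer there is one more tool, called after "Emit:" in YAML: its name, and indented under it one key for each argument. arm_command: Moves the arm, as the interface text tells. Its arguments: {"type":"object","properties":{"targets":{"type":"array","items":{"type":"array"}},"force":{"type":"number"}},"required":["targets"]}

```bash
mkdir -p pics; cat > h.py <<'E'
import numpy as np, cv2
from station import robot, imaging, workorder
from scipy.spatial.transform import Rotation as R
def grab(n,f=None):
    o=robot.get_obs(); im=imaging.get_image(n)
    if f: cv2.imwrite('pics/'+f,im)
    return o,im
def campose(n,o):
    c=imaging.camera_info(n)
    if n!='wrist': return c,np.array(c['pose'])
    T=np.eye(4);T[:3,:3]=R.from_quat(o['orientation']).as_matrix();T[:3,3]=o['tcp_pos']
    return c,T@np.array(c['mount'])
def ray(n,o,u,v,z):
    c,P=campose(n,o)
    K=np.array([[c['fx'],0,c['cx']],[0,c['fy'],c['cy']],[0,0,1.]])
    d=c.get('dist',c.get('distortion'))
    p=cv2.undistortPoints(np.array([[[u,v]]],float),K,None if d is None else np.array(d,float))[0,0]
    w=P[:3,:3]@np.array([p[0],-p[1],-1]); t=(z-P[2,3])/w[2]
    return P[:3,3]+t*w
E
python3 - <<'E'
from h import *
o,t=grab('top','top.png'); _,s=grab('side','side.png')
np.set_printoptions(precision=4,suppress=True)
print(o)
for n in('top','side','wrist'): print(n,imaging.camera_info(n))
E
```

```text
{'clock': 0.0, 'qpos': array([-1.378 ,  0.3427,  1.525 ,  0.    ,  1.2754, -0.146 ]), 'joint_vel': array([ 0.0004,  0.0007,  0.0005,  0.0003,  0.0002, -0.0001]), 'joint_torque': array([ -0.0014, -43.3683, -24.6016,  -0.0005,   0.0077,  -0.    ]), 'tcp_pos': array([ 0.1744, -0.4948,  0.2386]), 'orientation': array([ 0.9857,  0.1686, -0.    , -0.0008]), 'force': array([1.1608, 0.2149, 0.3458]), 'wrist_torque': array([ 0.0656, -0.0146,  0.0002]), 'gripper_force': 0.0, 'grip_width': 0.08579019496738804}
top {'fx': 388.9486996020112, 'fy': 388.9486996020112, 'cx': 314.24087160600567, 'cy': 195.72573457042077, 'pose': array([[ 0.0259,  0.9909, -0.1322,  0.433 ],
       [-0.9996,  0.0243, -0.0132, -0.1524],
       [-0.0099,  0.1325,  0.9911,  1.2432],
       [ 0.    ,  0.    ,  0.    ,  1.    ]])}
side {'fx': 371.34637554616427, 'fy': 371.34637554616427, 'cx': 315.73280415291276, 'cy': 202.3407656806171, 'pose': array([[-0.7169,  0.4356, -0.5444, -0.0883],
       [-0.6971, -0.4316,  0.5725,  0.5633],
       [ 0.0144,  0.7899,  0.6131,  0.8225],
       [ 0.    ,  0.    ,  0.    ,  1.    ]])}
wrist {'fx': 298.1846016709141, 'fy': 298.1846016709141, 'cx': 317.76215020077314, 'cy': 202.83389567670739, 'mount': array([[-0.0008,  0.9449,  0.3275,  0.0836],
       [ 1.    ,  0.0009,  0.    , -0.0015],
       [-0.0003,  0.3275, -0.9449, -0.1337],
       [ 0.    ,  0.    ,  0.    ,  1.    ]])}
```

View pics/top.png

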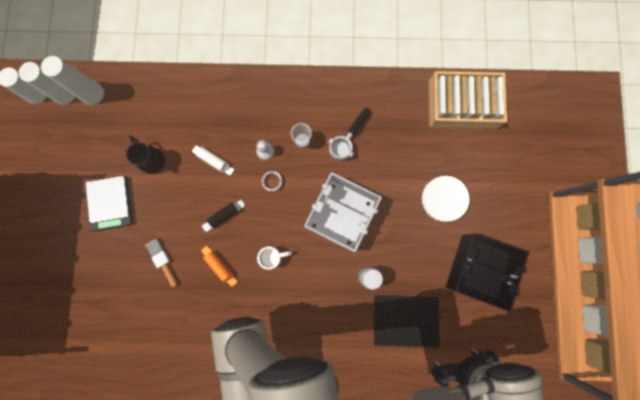

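View pics/side.png

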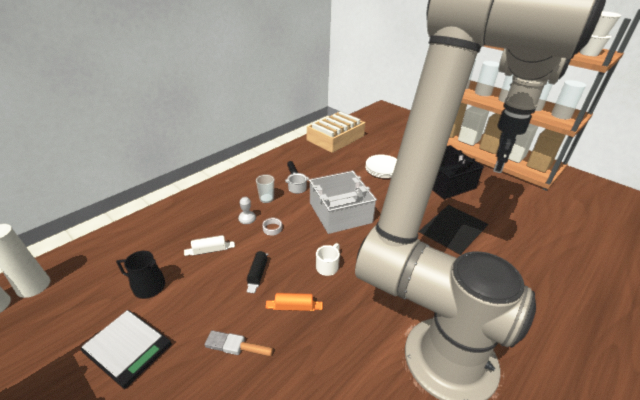

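The top view shows the black bar with steel ears at about (223,215), and the steel pan at about (343,212). The orange and white bars and the black pan at (490,272) are look-alikes. I'll measure the bar and zoom in on the pan.

```bash
python3 - <<'E'
from h import *
np.set_printoptions(precision=4,suppress=True)
o=robot.get_obs(); t=cv2.imread('pics/top.png')
x0,y0=195,190
c=t[y0:240,x0:252]; m=(c.max(2)<45).astype(np.uint8)
n,l,s,ce=cv2.connectedComponentsWithStats(m); i=1+s[1:,4].argmax()
pts=np.argwhere(l==i)[:,::-1]+[x0,y0]
r=cv2.minAreaRect(pts.astype(np.float32)); print('rubber',s[i],r)
b=cv2.boxPoints(r)
w=np.array([ray('top',o,u,v,0.03)[:2] for u,v in b]); print(w,w.mean(0))
e=[w[1]-w[0],w[2]-w[1]]; print([np.linalg.norm(k) for k in e],[np.degrees(np.arctan2(k[1],k[0])) for k in e])
x0,y0=285,155
c=t[y0:265,x0:400]; hsv=cv2.cvtColor(c,cv2.COLOR_BGR2HSV)
m=((hsv[...,1]<60)&(hsv[...,2]>70)).astype(np.uint8)
m=cv2.morphologyEx(m,cv2.MORPH_OPEN,np.ones((3,3)))
cs,_=cv2.findContours(m,0,2); k=max(cs,key=cv2.contourArea)
r=cv2.minAreaRect(k);b=cv2.boxPoints(r)+[x0,y0]; print('pan',b)
w=np.array([ray('top',o,u,v,0.10)[:2] for u,v in b]); print(w,w.mean(0))
e=[w[1]-w[0],w[2]-w[1]]; print([np.linalg.norm(k) for k in e],[np.degrees(np.arctan2(k[1],k[0])) for k in e])
cv2.imwrite('pics/pan.png',cv2.resize(t[160:260,290:390],None,fx=5.5,fy=5.5,interpolation=2))
E
```

```text
rubber [39 20  2  2  2] ((234.5, 210.5), (1.4142135381698608, 0.0), -135.0)
[[0.5404 0.111 ]
 [0.5404 0.111 ]
 [0.5434 0.1143]
 [0.5434 0.1143]] [0.5419 0.1126]
[np.float64(0.0), np.float64(0.004513336791001382)] [np.float64(0.0), np.float64(47.175774334404984)]
pan [[301.6 225.8]
 [329.6 169.8]
 [384.8 197.4]
 [356.8 253.4]]
[[ 0.4955 -0.1024]
 [ 0.6648 -0.1811]
 [ 0.5856 -0.3461]
 [ 0.4195 -0.2652]] [ 0.5414 -0.2237]
[np.float64(0.18670418222005802), np.float64(0.18295515197855788)] [np.float64(-24.933052351612258), np.float64(-115.65386828761798)]
```

View pics/pan.png

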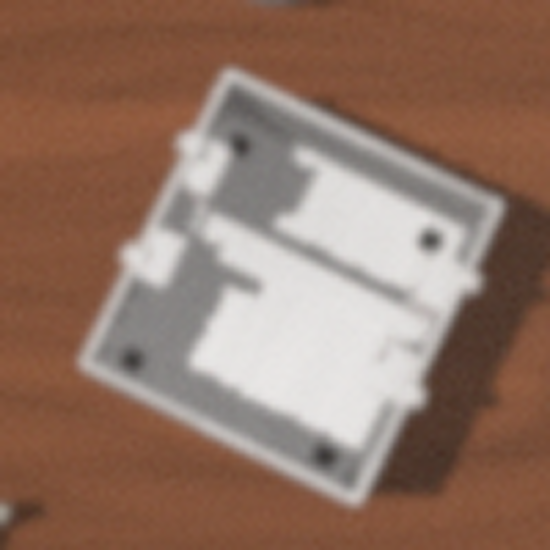

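The crop shows the pan's long sides (x) running from upper right to lower left. The slot mouths sit near crop (185,208) and (425,330), which is about (323.6,197.8) and (367.3,220) in the full image. They are roughly 10 mm off centre, toward the upper-right side. Next I'll re-measure the bar with a looser threshold.

```bash
python3 - <<'E'
from h import *
np.set_printoptions(precision=4,suppress=True)
o=robot.get_obs(); t=cv2.imread('pics/top.png')
x0,y0=196,192
c=t[y0:240,x0:250]; h=cv2.cvtColor(c,cv2.COLOR_BGR2HSV)
m=((h[...,2]<62)&(h[...,1]<110)).astype(np.uint8)
n,l,s,ce=cv2.connectedComponentsWithStats(m); i=1+s[1:,4].argmax()
pts=np.argwhere(l==i)[:,::-1]+[x0,y0]; r=cv2.minAreaRect(pts.astype(np.float32)); print(s[i],r)
m2=((h[...,2]>130)&(h[...,1]<80)).astype(np.uint8)
n,l,s,ce=cv2.connectedComponentsWithStats(m2); print(s[1:],ce[1:]+[x0,y0])
E1=[ray('top',o,*(ce[k]+[x0,y0]),0.004) for k in 1+np.argsort(-s[1:,4])[:2]]
d=E1[1]-E1[0];print('ears',E1,np.linalg.norm(d),np.degrees(np.arctan2(d[1],d[0])),(E1[0]+E1[1])/2)
print('rubber c',ray('top',o,*r[0],0.03))
# pan
f=lambda p:np.array(p)/5.5+[289.6,159.6]
C=[ray('top',o,*f(p),0.10)[:2] for p in [(230,70),(503,205),(358,505),(85,368)]]
print(np.array(C),np.mean(C,0))
for a,b in((0,1),(1,2),(3,2),(0,3)):
    d=C[b]-C[a];print(np.linalg.norm(d),np.degrees(np.arctan2(d[1],d[0])))
S=[ray('top',o,*f(p),0.098)[:2] for p in [(185,208),(425,330)]];print('slots',S,np.mean(S,0))
T=R.from_quat(o['orientation']).as_matrix();print(T)
E
```

```text
[ 13  12  28  23 266] ((222.49998474121094, 215.49996948242188), (9.707252502441406, 28.56705665588379), 56.30992889404297)
[[39  8 10  8 58]
 [ 6 30 11 10 74]] [[240.1379 203.431 ]
 [206.3514 226.6892]]
ears [array([0.4902, 0.2055, 0.004 ]), array([0.5675, 0.1014, 0.004 ])] 0.12964111237448436 -53.429619989168145 [0.5288 0.1534 0.004 ]
rubber c [0.5253 0.1495 0.03  ]
[[ 0.6572 -0.1867]
 [ 0.5869 -0.335 ]
 [ 0.4251 -0.259 ]
 [ 0.4937 -0.1126]] [ 0.5407 -0.2233]
0.16411095688548935 -115.38306898843484
0.17877169777199878 154.84738177558796
0.16165517828431353 -115.11087075402656
0.17956633367787866 155.6305827658659
slots [array([ 0.5813, -0.164 ]), array([ 0.5187, -0.2939])] [ 0.55  -0.229]
[[ 0.9432  0.3323 -0.0003]
 [ 0.3323 -0.9432  0.0014]
 [ 0.0002 -0.0014 -1.    ]]
```

Emit:
arm_command:
  targets:
    - [[0.044,-0.04,0],-0.18,0.0854]
    - [[0.088,-0.08,0],-0.36,0.0854]
    - [[0.132,-0.12,0],-0.54,0.0854]
    - [[0.176,-0.16,0],-0.72,0.0854]
    - [[0.22,-0.2,0],-0.9,0.0854]
    - [[0.264,-0.24,0],-1.08,0.0854]
    - [[0.308,-0.28,0],-1.26,0.0854]
    - [[0.352,-0.32,0],-1.44,0.0854]
  force: 60

```text
clock: 1.1
tcp_pos: [0.4007, -0.0745, 0.2393]
orientation: [0.628, 0.779, -0.0, 0.0]
force: [1.0, -0.3, 0.7]
grip_width: 0.0854
gripper_force: 0.0
```

```bash
cat >> h.py <<'E'
def to(xyz,yx):
    "shift in tool axes and turn to reach TCP xyz with tool-x yaw yx (deg)"
    o=robot.get_obs();M=R.from_quat(o['orientation']).as_matrix()
    yaw=np.arctan2(M[1,0],M[0,0]); d=np.radians(yx)-yaw
    print('at',np.round(o['tcp_pos'],4),'yaw',round(np.degrees(yaw),2),'shift',np.round(M.T@(np.array(xyz)-o['tcp_pos']),4),'turn',round(-((d+np.pi)%(2*np.pi)-np.pi),4),'F',np.round(o['force'],1),'w',round(o['grip_width'],4),'t',o['clock'])
E
python3 -c "
from h import *
to([.527,.1515,.2],126.6)"
```

```text
at [ 0.4007 -0.0745  0.2393] yaw 102.25 shift [0.1941 0.1714 0.0393] turn -0.4249 F [ 1.  -0.3  0.7] w 0.0854 t 1.1
```

Emit:
arm_command:
  targets:
    - [[0.039,0.034,0],-0.1,0.0854]
    - [[0.078,0.068,0],-0.2,0.0854]
    - [[0.117,0.103,0.01],-0.3,0.0854]
    - [[0.156,0.137,0.02],-0.4,0.0854]
    - [[0.194,0.171,0.03],-0.425,0.0854]
    - [[0.194,0.171,0.039],-0.425,0.0854]
    - [[0.194,0.171,0.039],-0.425,0.0854]
    - [[0.194,0.171,0.039],-0.425,0.0854]

```text
clock: 2.1
tcp_pos: [0.5272, 0.1478, 0.2006]
orientation: [0.452, 0.892, -0.0, 0.0]
force: [-0.3, 0.1, 0.4]
grip_width: 0.0855
gripper_force: 0.0
```

```bash
python3 - <<'E'
from h import *
to([.527,.1515,.014],126.6)
o,im=grab('wrist','w1.png')
np.set_printoptions(precision=4,suppress=True)
h=cv2.cvtColor(im,cv2.COLOR_BGR2HSV)
m=((h[...,2]>110)&(h[...,1]<60)).astype(np.uint8)
n,l,s,ce=cv2.connectedComponentsWithStats(m)
for k in range(1,n):
    if s[k,4]>300: print(s[k],ce[k],ray('wrist',o,*ce[k],0.004))
m=((h[...,2]<50)&(h[...,1]<110)).astype(np.uint8)
n,l,s,ce=cv2.connectedComponentsWithStats(m)
for k in range(1,n):
    if s[k,4]>800: print('dark',s[k],ce[k],ray('wrist',o,*ce[k],0.035))
E
```

```text
at [0.5272 0.1478 0.2006] yaw 126.2 shift [0.0031 0.002  0.1866] turn -0.0071 F [-0.3  0.1  0.4] w 0.0855 t 2.1
[310 108  28  27 601] [323.0799 121.6007] [0.4937 0.2023 0.004 ]
[ 100  191   87   88 4873] [142.2738 229.4628] [ 0.3921 -0.0283  0.004 ]
[ 403  202  124   65 4075] [469.7995 235.571 ] [0.7179 0.1998 0.004 ]
[185 262  41  56 694] [203.928  289.9236] [ 0.4944 -0.0602  0.004 ]
[411 262  40  56 725] [432.3793 289.9876] [0.7351 0.1156 0.004 ]
[ 300  293   48   49 1196] [323.2525 318.0794] [ 0.6468 -0.0044  0.004 ]
[ 372  318   42   60 1538] [393.7867 341.5897] [0.7503 0.0215 0.004 ]
[   0  341   53   59 2300] [ 22.1796 368.6417] [ 0.347  -0.3348  0.004 ]
[ 593  349   47   51 1270] [622.9268 382.2268] [1.0741 0.1641 0.004 ]
[137 380  36  20 505] [154.8139 391.3604] [ 0.5226 -0.2619  0.004 ]
dark [ 592   36   48   89 2698] [621.3184  81.6205] [0.6948 0.3964 0.035 ]
dark [ 459  340   91   60 2357] [505.3661 375.7565] [0.882  0.0839 0.035 ]
dark [ 86 364  56  36 927] [111.5113 388.2632] [ 0.4683 -0.2464  0.035 ]
dark [ 233  369  166   31 2749] [303.4594 389.2823] [ 0.6793 -0.0944  0.035 ]
```

View pics/w1.png

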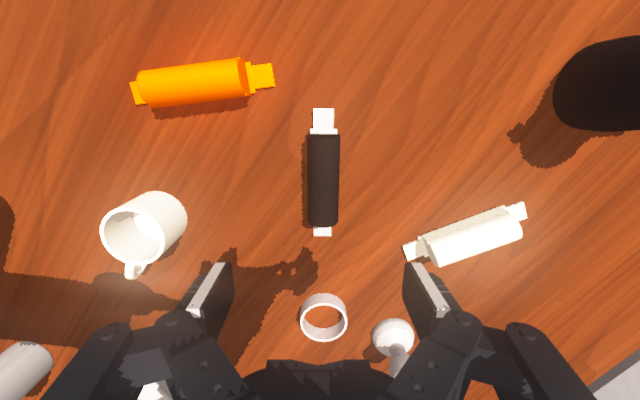

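The wrist view shows the bar upright in the image: its far ear tip is at (323,108) and its near ear tip at (322,236). Nothing stands between the fingers and the bar.

```bash
python3 - <<'E'
from h import *
o=robot.get_obs()
a=ray('wrist',o,323.5,108,.004);b=ray('wrist',o,322,236.5,.0035);c=(a+b)/2;d=a-b
print(a,b,c,np.linalg.norm(d),np.degrees(np.arctan2(d[1],d[0])))
l=ray('wrist',o,306.5,180,.024);r=ray('wrist',o,340,180,.024);print((l+r)/2,np.linalg.norm(l-r))
to([c[0],c[1],.014],np.degrees(np.arctan2(d[1],d[0])))
E
```

```text
[0.48608803 0.21374086 0.004     ] [0.57373758 0.09221499 0.0035    ] [0.5299128  0.15297793 0.00375   ] 0.14983734443532581 125.80072326298693
[0.52910177 0.15453955 0.024     ] 0.03597211552672828
at [0.5273 0.1478 0.2009] yaw 126.18 shift [0.0027 0.005  0.1869] turn 0.0067 F [-0.2 -0.1  0.7] w 0.0854 t 2.15
```

Emit:
arm_command:
  targets:
    - [[0.001,0.002,0.03],0.007,0.0854]
    - [[0.002,0.004,0.07],0.007,0.0854]
    - [[0.003,0.005,0.115],0.007,0.0854]
    - [[0.003,0.005,0.15],0.007,0.0854]
    - [[0.003,0.005,0.175],0.007,0.0854]
    - [[0.003,0.005,0.186],0.007,0.0854]
    - [[0.003,0.005,0.187],0.007,0.08]
    - [[0.003,0.005,0.187],0.007,0.05]
  force: 60

```text
clock: 3.15
tcp_pos: [0.5305, 0.1541, 0.0144]
orientation: [0.455, 0.89, 0.001, 0.001]
force: [0.2, 0.2, -0.1]
grip_width: 0.064
gripper_force: 0.0
```

Emit:
arm_command:
  targets:
    - [[0,0,0],0,0.02]
    - [[0,0,0],0,0.02]
    - [[0,0,0],0,0.02]
    - [[0,0,0],0,0.02]
    - [[0,0,0],0,0.02]
    - [[0,0,0],0,0.02]
    - [[0,0,-0.005],0,0.02]
    - [[0,0,-0.02],0,0.02]
  force: 60

```text
clock: 4.15
tcp_pos: [0.5286, 0.154, 0.0329]
orientation: [0.455, 0.89, -0.001, -0.001]
force: [0.5, -0.7, -3.3]
grip_width: 0.0326
gripper_force: 61.5
```

```bash
python3 -c "
from h import *
to([.55,-.228,.25],64.8)"
```

```text
at [0.5286 0.154  0.0329] yaw 125.87 shift [-0.3218 -0.2071 -0.217 ] turn 1.0659 F [ 0.5 -0.7 -3.3] w 0.0326 t 4.15
```

Emit:
arm_command:
  targets:
    - [[0,0,-0.05],0,0.02]
    - [[0,0,-0.11],0,0.02]
    - [[0,0,-0.165],0,0.02]
    - [[-0.04,-0.025,-0.2],0.13,0.02]
    - [[-0.085,-0.05,-0.217],0.28,0.02]
    - [[-0.13,-0.075,-0.217],0.44,0.02]
    - [[-0.18,-0.1,-0.217],0.6,0.02]
    - [[-0.23,-0.125,-0.217],0.77,0.02]

```text
clock: 5.15
tcp_pos: [0.5628, -0.107, 0.2511]
orientation: [0.758, 0.652, 0.0, 0.0]
force: [0.1, 0.7, -4.1]
grip_width: 0.0329
gripper_force: 61.6
```

```bash
python3 -c "
from h import *
to([.5287,-.2732,.25],64.8)"
```

```text
at [ 0.5628 -0.107   0.2511] yaw 81.45 shift [-0.1695 -0.009   0.0011] turn 0.2906 F [ 0.1  0.7 -4.1] w 0.0329 t 5.15
```

Emit:
arm_command:
  targets:
    - [[-0.045,-0.002,0],0.12,0.02]
    - [[-0.09,-0.005,0],0.25,0.02]
    - [[-0.13,-0.008,0.001],0.29,0.02]
    - [[-0.16,-0.009,0.001],0.29,0.02]
    - [[-0.169,-0.009,0.001],0.29,0.02]
    - [[-0.169,-0.009,0.001],0.29,0.02]
    - [[-0.169,-0.009,0.001],0.29,0.02]
    - [[-0.169,-0.009,0.001],0.29,0.02]

```text
clock: 6.15
tcp_pos: [0.5303, -0.2703, 0.2494]
orientation: [0.842, 0.539, 0.0, -0.0]
force: [-0.5, -0.1, -3.9]
grip_width: 0.0328
gripper_force: 61.5
```

```bash
python3 -c "
from h import *
to([.55,-.228,.25],64.8)
grab('wrist','w2.png')"
```

```text
at [ 0.5303 -0.2703  0.2494] yaw 65.22 shift [ 0.0467  0.0002 -0.0005] turn 0.0073 F [-0.5 -0.1 -3.9] w 0.0328 t 6.15
```

View pics/w2.png

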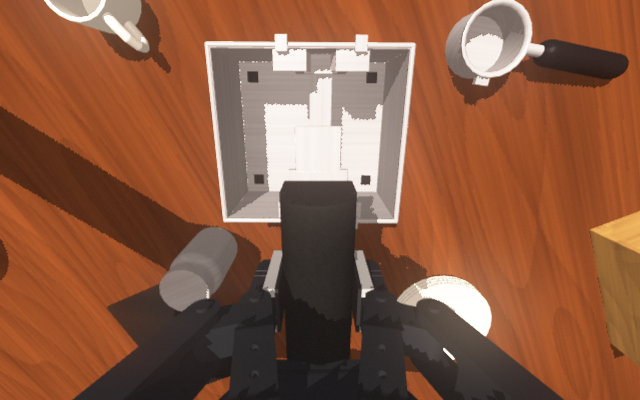

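The far lips span columns 273–306 and 336–370 at rows 50–70, so the mouth is centred near column 321. The pan's far rim corners are at (207,44) and (414,44). The held bar's far ear spans columns 295–341, with its tip at row 125. I'll refine those edges numerically.

```bash
python3 - <<'E'
from h import *
np.set_printoptions(precision=4,suppress=True)
o=robot.get_obs(); im=cv2.imread('pics/w2.png'); g=im.max(2).astype(int)
for rr in (54,58,62,66): print(rr,g[rr,266:378].tolist())
for rr in (135,155): print(rr,g[rr,285:350].tolist())
def P(u,v,z): return ray('wrist',o,u,v,z)[:2]
L=np.array([P(*p,.1) for p in [(207,44),(414,44),(398,221),(224,221)]])
print(L,L.mean(0),[ (np.linalg.norm(L[i]-L[i-1]),np.degrees(np.arctan2(*(L[i]-L[i-1])[::-1]))) for i in range(4)])
print('mouth far',P(321,62,.098)); t=P(318,125,.24);print('ear tip',t)
M=R.from_quat(o['orientation']).as_matrix();print('ear tip in tool',M.T@(np.r_[t,.24]-o['tcp_pos']))
E
```

```text
54 [119, 121, 120, 119, 120, 121, 210, 250, 253, 253, 253, 253, 215, 164, 165, 236, 245, 201, 165, 165, 166, 236, 244, 251, 252, 252, 252, 252, 252, 252, 252, 252, 252, 252, 252, 252, 252, 252, 251, 251, 202, 143, 142, 144, 146, 153, 156, 157, 157, 165, 160, 155, 156, 155, 156, 156, 164, 159, 153, 155, 163, 164, 157, 154, 152, 143, 143, 143, 144, 176, 246, 251, 251, 251, 251, 251, 251, 250, 250, 250, 250, 250, 250, 250, 250, 250, 250, 250, 250, 250, 209, 164, 165, 163, 165, 229, 238, 238, 192, 162, 162, 228, 246, 223, 146, 119, 115, 115, 116, 115, 117, 118]
58 [120, 121, 121, 121, 123, 122, 196, 249, 252, 252, 252, 252, 252, 252, 252, 252, 252, 252, 252, 252, 252, 252, 252, 252, 252, 252, 252, 252, 251, 251, 251, 251, 251, 251, 251, 251, 251, 251, 251, 251, 201, 144, 144, 144, 153, 166, 169, 169, 168, 171, 169, 170, 169, 169, 169, 168, 169, 169, 169, 168, 169, 167, 166, 166, 159, 147, 144, 192, 206, 188, 244, 250, 250, 250, 250, 250, 250, 250, 249, 250, 249, 249, 250, 249, 249, 249, 249, 249, 249, 248, 248, 248, 248, 248, 248, 248, 248, 248, 248, 248, 248, 247, 247, 200, 131, 119, 11
[... 1574 characters left out ...]
, 249, 249, 248, 248, 248, 248, 248, 249, 249, 250, 250, 250, 250, 249, 249, 249, 248, 248, 247, 247, 247, 248, 248, 248, 248, 248, 247, 247, 247, 248, 248, 249, 250, 250, 249, 249, 248, 248, 215, 240, 247, 247, 246, 246, 246, 246, 246, 246]
[[ 0.4977 -0.1129]
 [ 0.6571 -0.1867]
 [ 0.5896 -0.3343]
 [ 0.4275 -0.2593]] [ 0.543  -0.2233] [(np.float64(0.16236358557466452), np.float64(64.34809674108152)), (np.float64(0.17560933933898365), np.float64(-24.839162976395304)), (np.float64(0.162364289915152), np.float64(-114.58080912957803)), (np.float64(0.17864450767594772), np.float64(155.15590158552413))]
mouth far [ 0.5798 -0.166 ]
ear tip [ 0.5597 -0.203 ]
ear tip in tool [ 0.0737 -0.0016  0.0095]
```

Emit:
arm_command:
  targets:
    - [[0.02,0.001,0],0.005,0.02]
    - [[0.04,0.002,0],0.005,0.02]
    - [[0.049,0.002,0.01],0.005,0.02]
    - [[0.049,0.002,0.04],0.005,0.02]
    - [[0.049,0.002,0.075],0.005,0.02]
    - [[0.049,0.002,0.105],0.005,0.02]
    - [[0.049,0.002,0.124],0.005,0.02]
    - [[0.049,0.002,0.126],0.005,0.02]

```text
clock: 7.2
tcp_pos: [0.5514, -0.2271, 0.1212]
orientation: [0.844, 0.536, -0.001, -0.002]
force: [-0.3, 0.3, -3.8]
grip_width: 0.0328
gripper_force: 61.4
```

```bash
python3 -c "
from h import *
to([.5512,-.2271,.12],64.9)
o,im=grab('wrist','w3.png')
cv2.imwrite('pics/w3c.png',cv2.resize(im[0:200,180:460],None,fx=2.8,fy=2.8,interpolation=cv2.INTER_CUBIC))"
```

```text
at [ 0.5514 -0.2271  0.1212] yaw 64.87 shift [-0.0001 -0.0001  0.0012] turn -0.0005 F [-0.3  0.3 -3.8] w 0.0328 t 7.2
```

View pics/w3c.png

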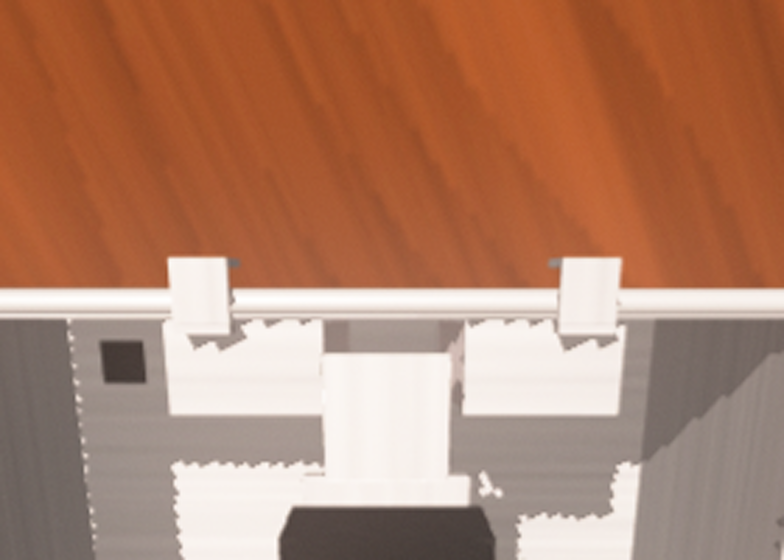

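The crop shows the far ear spanning 324–450 and the mouth spanning 323–463 (crop pixels at 2.8×). That puts the ear about 1 mm left of the mouth centre, toward -tool-y. The tip is at row 352 and the wall edge at row 318.

```bash
python3 - <<'E'
from h import *
o=robot.get_obs();M=R.from_quat(o['orientation']).as_matrix()
z0=o['tcp_pos'][2]-.0138; print('underside',z0)
f=lambda u,v,z:np.round(M.T@(ray('wrist',o,180+u/2.8,v/2.8,z)-o['tcp_pos']),4)[:2]
print('ear',f(324,400,z0+.004),f(450,400,z0+.004),'tip',f(387,352,z0+.004))
print('mouth',f(323,370,.098),f(463,370,.098),'wall',f(393,318,.1),'outer',f(167,380,.098),f(622,380,.098),'lip inner edge',f(240,414,.098))
E
```

```text
underside 0.10850667681947312
ear [ 0.0654 -0.0122] [0.0654 0.0092] tip [ 0.0733 -0.0015]
mouth [ 0.0689 -0.0133] [0.0689 0.0126] wall [ 0.0782 -0.0004] outer [ 0.0671 -0.0423] [0.0671 0.0422] lip inner edge [ 0.0608 -0.0291]
```

Emit:
arm_command:
  targets:
    - [[0.0005,0.0012,0],0,0.02]
    - [[0.0005,0.0012,0.003],0,0.02]
    - [[0.0005,0.0012,0.006],0,0.02]
    - [[0.0005,0.0012,0.009],0,0.02]
    - [[0.0005,0.0012,0.012],0,0.02]
    - [[0.0005,0.0012,0.014],0,0.02]
    - [[0.0005,0.0012,0.015],0,0.02]
    - [[0.0005,0.0012,0.015],0,0.02]

```text
clock: 8.25
tcp_pos: [0.5537, -0.2279, 0.1083]
orientation: [0.844, 0.536, -0.0, 0.0]
force: [-0.1, 0.5, -3.7]
grip_width: 0.0327
gripper_force: 61.4
```

Emit:
arm_command:
  targets:
    - [[0,0,0.001],0,0.02]
    - [[0,0,0.002],0,0.02]
    - [[0,0,0.003],0,0.02]
    - [[0,0,0.004],0,0.02]
    - [[0,0,0.005],0,0.02]
    - [[0,0,0.006],0,0.02]
    - [[0,0,0.007],0,0.02]
    - [[0,0,0.007],0,0.02]

```text
clock: 9.25
tcp_pos: [0.5529, -0.2275, 0.1012]
orientation: [0.844, 0.536, -0.001, -0.001]
force: [-5.1, 2.1, 0.9]
grip_width: 0.0329
gripper_force: 62.3
```

Emit:
arm_command:
  targets:
    - [[0,-0.0004,0],0,0.02]
    - [[0,-0.0008,0],0,0.02]
    - [[0,-0.0008,0.001],0,0.02]
    - [[0,-0.0008,0.002],0,0.02]
    - [[0,-0.0008,0.003],0,0.02]
    - [[0,-0.0008,0.004],0,0.02]
    - [[0,-0.0008,0.005],0,0.02]
    - [[0,-0.0008,0.005],0,0.02]

```text
clock: 10.25
tcp_pos: [0.5529, -0.2275, 0.0973]
orientation: [0.844, 0.536, -0.0, 0.0]
force: [-6.6, 2.5, 5.8]
grip_width: 0.0331
gripper_force: 63.1
```

Emit:
arm_command:
  targets:
    - [[0,-0.0005,0],0,0.02]
    - [[0,-0.001,0],0,0.02]
    - [[0,-0.001,0.001],0,0.02]
    - [[0,-0.001,0.002],0,0.02]
    - [[0,-0.001,0.003],0,0.02]
    - [[0,-0.001,0.004],0,0.02]
    - [[0,-0.001,0.005],0,0.02]
    - [[0,-0.001,0.005],0,0.02]

```text
clock: 11.25
tcp_pos: [0.553, -0.2276, 0.0929]
orientation: [0.844, 0.536, 0.001, 0.001]
force: [-5.0, 2.6, 9.6]
grip_width: 0.0327
gripper_force: 63.4
```

Emit:
arm_command:
  targets:
    - [[0,-0.0004,0.001],0,0.02]
    - [[0,-0.0004,0.002],0,0.02]
    - [[0,-0.0004,0.003],0,0.02]
    - [[0,-0.0004,0.004],0,0.02]
    - [[0,-0.0004,0.005],0,0.02]
    - [[0,-0.0004,0.006],0,0.02]
    - [[0,-0.0004,0.007],0,0.02]
    - [[0,-0.0004,0.007],0,0.02]

```text
clock: 12.25
tcp_pos: [0.5523, -0.2273, 0.0844]
orientation: [0.844, 0.536, 0.0, 0.001]
force: [0.2, 0.7, -0.2]
grip_width: 0.0326
gripper_force: 62.1
```

Emit:
arm_command:
  targets:
    - [[0,0,0.0003],0,0.02]
    - [[0,0,0.0006],0,0.02]
    - [[0,0,0.0009],0,0.02]
    - [[0,0,0.0012],0,0.02]
    - [[0,0,0.0015],0,0.02]
    - [[0,0,0.0018],0,0.02]
    - [[0,0,0.002],0,0.02]
    - [[0,0,0.002],0,0.02]

```text
clock: 13.25
tcp_pos: [0.5523, -0.2273, 0.0843]
orientation: [0.844, 0.536, 0.001, 0.001]
force: [-2.8, 2.0, 13.4]
grip_width: 0.0325
gripper_force: 63.7
```

Emit:
arm_command:
  targets:
    - [[0,0,0.0006],0,0.02]
    - [[0,0,0.0012],0,0.02]
    - [[0,0,0.0012],0,0.02]
    - [[0,0,0],0,0.02]
    - [[0,0,-0.002],0,0.02]
    - [[0,0,-0.002],0,0.065]
    - [[0,0,-0.002],0,0.065]
    - [[0,0,-0.002],0,0.065]

```text
clock: 14.25
tcp_pos: [0.5516, -0.2269, 0.084]
orientation: [0.844, 0.536, -0.0, -0.0]
force: [0.5, 0.0, 0.5]
grip_width: 0.0653
gripper_force: 0.0
```

Emit:
arm_command:
  targets:
    - [[0,0,0],0,0.065]
    - [[0,0,0],0,0.065]
    - [[0,0,-0.01],0,0.065]
    - [[0,0,-0.03],0,0.065]
    - [[0,0,-0.06],0,0.065]
    - [[0,0,-0.1],0,0.065]
    - [[-0.02,0,-0.14],0,0.065]
    - [[-0.04,0,-0.16],0,0.065]

```text
clock: 15.25
tcp_pos: [0.5352, -0.2638, 0.2479]
orientation: [0.844, 0.536, 0.001, 0.002]
force: [0.4, -0.4, 0.4]
grip_width: 0.065
gripper_force: 0.0
```

```bash
python3 -c "
from h import *
to([.5512,-.2271,.25],64.9)
grab('wrist','w4.png')"
```

```text
at [ 0.5352 -0.2638  0.2479] yaw 64.89 shift [ 0.04   -0.001  -0.0022] turn -0.0002 F [ 0.4 -0.4  0.4] w 0.065 t 15.25
```

View pics/w4.png

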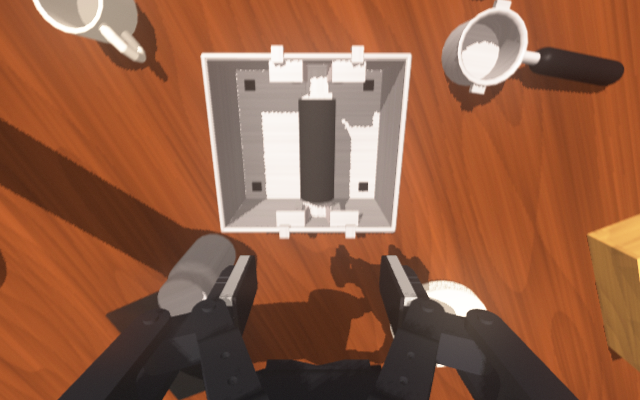

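The bar lies centred between the slots at columns 299–335 and rows 98–203, with both ears under the lips. It stopped hard at an underside height of about 70.5 mm, against 70 mm for the seats, and the gripper is clear of everything.

```bash
python3 -c "
from h import *
print(workorder.hand_in())"
```

```text
the job is handed in; nothing more can be done
None
```

I put the knock bar back in the steel pan, pressed it past the clips onto the seats, let go and handed the job in at about 15 s. I judged it level from the hard stop at about 70.5 mm and the last picture, without checking each end separately; the hand-in returned no verdict.

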